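Opal glass mixing plate from the riser shelf onto the balance

ROBOT

A 6-joint arm with a two-finger parallel gripper is mounted at the origin on the work surface. World frame = base frame: x ahead of the robot, y to its left, z up, the work surface at z = 0. Lengths are in mm, angles in rad, forces in N, time in s.
With the tool pointing down it reaches from about 350 to 775 mm from the base axis. Payload 7.3 kg.
Tool frame: the origin (TCP) lies where the fingers leave the gripper's body, on its centre line; the fingertips stand 66 mm ahead of it and the grasp point (between the pads) lies 47 mm ahead of it; z points along the fingers, y is the line along which they close (so a half turn about z gives the same grasp; the last joint's range is limited). The gripper opens to 92 mm and grips with 3 to 60 N. Pads are 19 mm wide; open, the fingers measure 130 mm over their backs; the gripper's body (75 mm by 190 mm) begins 47 mm behind the grasp point.
Start: joints at [-1.429, 0.342, 1.524, -0, 1.275, -0.146], TCP at [149.039, -503.414, 292.241] pointing down, gripper open.
Joint ranges: [-2.53, 2.53], [-0.77, 2.02], [0.04, 2.7], [-1, 4.14], [0.28, 2.66], [-3.11, 3.11]. Speed limits (rad/s): [2.57, 2.57, 3.14, 3.14, 3.14, 3.14].

INTERFACE

Orientations are given as a unit quaternion [x, y, z, w].
In Python, from rig import r, eyes, order gives the robot as it stands.
- The arm moves only by the shell command python3 -m inch 'ROWS'. ROWS is a JSON object of lists of equal length, an entry for each row: "angular": the turn, a rotation vector about the tool's x, y, z in degrees, a list of three; "dp": the shift along the tool's x, y, z in m, a list of three; "gripper": the closure, from -1 (fully open) to 1 (shut). In form: {"angular": [[rx, ry, rz], ...], "dp": [[dx, dy, dz], ...], "gripper": [gripper, ...]}. A call has 1 to 5 rows; each row is the pose to reach, as a shift and turn from the pose commanded when the call began, along the tool's axes at that moment; what a row does not reach only later rows make up. A row lasts 1/8 s, in which the tool goes at most 62.5 mm and 10.7 degrees, less where a joint would pass 70% of its speed; a pose out of reach is approached as far as the arm can. A call with a gripper value outside its range is refused whole. The fingers move at their own pace and stop on an object; the grip force is fixed at half the most. Time passes only in rows, so rows that repeat a pose let the fingers close. It gives the time, the measured TCP pose, the force, the opening and the grip force at its end, in the units of the state.
- r.get_state(): the state, without advancing time (a new reading comes with each control period).
- eyes.snapshot(name): name is "side" or "top" or "wrist"; returns the picture (400x640x3 uint8, red, green, blue); there is no depth.
- eyes.calibration(name): a dict with "fx", "fy", "cx", "cy" (pixels), "distortion" ([k1, k2, p1, p2, k3] as OpenCV has them; the pictures are not rectified), "R" (3x3) and "t" (3): a world point X has camera coordinates R X + t. Camera axes: x right, y down, z forward; pixel columns grow to the right and rows downward; lengths in mm; the calibration is good to about 2 mm. A picture is of the moment at which its call begins: read the wrist's pose just before it. calibration takes no time and is no camera call; for the wrist camera it gives the pose at the moment of the call.
- order.job_done(): hands the job in; it is judged then, once.
The state is a dict: "time": time; "joint_positions": joint angles; "dq": joint speeds; "joint_efforts": joint torques, N m; "ee_pos": TCP position; "ee_rot": TCP orientation; "wrist_force": force on the tool from outside, world axes, zero at the start; "ft_torque": the same for the moment, N m; "gripper_width": opening from 0.0 (shut) to 1.0 (fully open); "grasp_force": force on a finger pad.
Only numpy, scipy, OpenCV 4.12 (cv2) and the standard library are available. Lean on these libraries where they do the work, as an engineer would, in place of code of your own. Each camera call takes 0.05 s, during which the arm holds its last target. There are 200 camera calls.

TASK

The balance is to be tared with the white glass mixing plate on it. The plate lies flat in its bay on the riser shelf, too thin to be taken there: pressing on it lightly, slide it up the bay's ramped front until it overhangs the open edge enough to be taken by its two long sides, then pick it up, lay it gently across the middle of the balance pan, flat, and let go. Glass and balance are delicate, so use only light force, never drop or tip the plate, and leave the two jars and the stone model where they are.

Things in the scene. Friction and masses are not known exactly. Their poses are not given: they have to be found in the camera images.
- plate_center (a point): Centre (mid-thickness) of the white opal-glass mixing plate, a loose slab 110 mm long (x), 50 mm wide (y), 3 mm thick, about 41 g, flat on the floor of the riser's left (+y) bay, which is too narrow to straddle it. Fingertips hold it better than the shelf does: a press of 3 to 6 N drags it along. Over 15 N on the shelf may crack it: touch down at 5 mm/s or slower, as brisker contact jolts it.
- plate_front (a point): Middle of the plate's front short edge (its -x end, nearest the riser's front edge), at mid-thickness, 55 mm from plate_center. It starts 49 to 64 mm behind the riser's front edge. Beyond that edge it overhangs: at least 25 mm is wanted, about 38 mm is handy, near 55 mm the plate tips off. So drawn out, the plate rests on the edge and on its own rear end, tilted by about 7 degrees.
- riser_edge (a point): Point on the crest of the ramp at the riser's open front edge, at the middle of the plate's bay. The ramp rises 9 mm over the last 45 mm before this edge: the bay's flat floor lies 9 mm lower than this point. Its axes are the riser's: +x runs back over the shelf, the front face looks to -x, +y left, z up. The air in front is free down to the bench.
- riser: Fixed riser shelf, 185 mm deep (x), 215 mm wide (y); origin under its centre, 85 mm below the shelf floor. White rims 14 mm high, 5 mm thick stand on its back and both sides; a divider like them bounds the plate's bay, 78 mm wide between rims, 180 mm deep, open at the ramped front. The jars stand in the wider right (-y) bay.
- pan_top (a point): Centre of the top face of the balance's round steel pan, 76 mm in diameter, 3 mm thick, about 24 mm (top face) above the white housing round it. The pan is sprung: it gives about 1 mm per 1.5 N, at most 4 mm. A press of more than 8 N overloads the balance.
- balance: Fixed white precision balance, housing 230 mm deep (x), 170 mm wide (y), top 50 mm above its origin (under its centre); dark display at the -x end, the pan 20 mm towards +x of the centre.
- jar_a: Small white jar with an orange cap, 36 mm in diameter, 44 mm high, origin at the centre of its underside; stands in the riser's other bay, to be left alone.
- jar_b: Small white jar with a blue cap, same size, also in the other bay, to be left alone.
- model: Yellow stone model of a dental arch, 56 x 62 x 26 mm, origin at the centre of its underside; stands on the bench, to be left alone.
Things that resemble listed ones, but are neither listed nor needed, are in the scene too. Of the things like the part that bears plate_center, leave any that is red; of the rest the larger one is meant.

How it is judged (in metres and radians):
On the way, in this order (a step that is already met when the one before it is completed fails the run):
1. the plate, lying on the shelf, overhangs the front edge by at least 25 mm (x of plate_front in the frame of riser_edge below -0.025 m and z of plate_center in the frame of riser_edge below 0.006 m and angle between plate_center's own z axis and vertical below 0.2 rad and contact force between plate and riser above 0.05 N), for 0.2 s.
2. the plate is lifted clear of the shelf (z of plate_center in the frame of riser_edge above 0.02 m and contact force between plate and riser below 0.01 N), for 0.2 s.
At the end, for the whole second after the job is handed in: The plate lies flat (within 3 degrees) and still on the pan alone, its centre within 14 mm of the pan's centre, released; both jars and the stone model are within 15 mm of where they stood (horizontal distance between plate_center and pan_top below 0.014 m and contact force between plate and pan above 0.1 N and angle between plate_center's own z axis and vertical below 0.06 rad and linear speed of plate below 0.02 m/s and distance of each of jar_a, jar_b, model from where it was at the start of the episode below 0.015 m); the robot touches nothing.
It fails at once if the glass plate is pressed on the riser with more than 15 N (contact force between plate and riser above 15 N).
It fails at once if the robot leans on the riser with more than 20 N (contact force between any of the fingers, the arm and riser above 20 N).
It fails at once if the plate tips (more than 20 degrees), falls off the shelf, or is dropped (moves free of the fingers faster than 0.35 m/s) (angle between plate_center's own z axis and vertical above 0.35 rad or height (world z) of plate_center below 0.06 m or (linear speed of plate above 0.35 m/s and contact force between the fingers and plate below 0.05 N)).
It fails at once if the balance pan is loaded with more than 8 N (contact force between any of plate, the fingers and pan above 8 N).
It fails at once if a jar or the stone model is moved by more than 15 mm or tipped (distance of any of jar_a, jar_b, model from where it was at the start of the episode above 0.015 m or angle between any of jar_a, jar_b, model's own z axis and vertical above 0.3 rad).
It also fails if it takes over 72 s, if anything falls off the work surface, if the arm or the gripper's body presses on something with over 40 N, if the wrist force passes 120 N, or if a joint passes its speed limit or range.

## Working session

There is one attempt and no reset: what is moved stays moved. The work goes in short steps, Python scripts to look and compute and a shell command to move; the robot and the scene stay as the last step left them, time stands still between calls to the robot, and variables do not carry over. Pictures are saved under pics/ and viewed, at most 10 in all, crops included, and the job is handed in when it is done.

```bash
mkdir -p pics; ls; python3 - <<'E'
from rig import r,eyes,order
import cv2,json
print(r.get_state())
for n in("top","side"):
    cv2.imwrite(f"pics/{n}0.png",eyes.snapshot(n)[:,:,::-1]); print(n,eyes.calibration(n))
E
```

```text
pics
{'time': 0.0, 'joint_positions': array([-1.42899944e+00,  3.42719216e-01,  1.52504430e+00, -6.94839433e-06,
        1.27541120e+00, -1.45993660e-01]), 'dq': array([ 2.80361679e-04,  1.29593971e-04, -1.17326718e-03, -8.93182383e-04,
       -2.96433806e-04,  3.43053582e-06]), 'joint_efforts': array([ 1.78621565e-03, -4.31232941e+01, -2.44221264e+01,  7.19072367e-02,
        5.60838764e-02, -1.15665039e-04]), 'ee_pos': array([ 148.98993075, -503.07949052,  291.53719203]), 'ee_rot': array([ 9.89664472e-01,  1.43400165e-01, -1.66302931e-06, -7.91037660e-04]), 'wrist_force': array([0.28284929, 0.22200013, 0.45226698]), 'ft_torque': array([-0.06221831,  0.00942682, -0.02914483]), 'grasp_force': 0.0, 'gripper_width': 1.0002593106783568}
top {'fx': 389.1673918796533, 'fy': 389.1673918796533, 'cx': 322.3048836750542, 'cy': 203.42142989844712, 'distortion': array([-0.0860172,  0.       ,  0.       ,  0.       ,  0.       ]), 'R': array([[ 0.01704885, -0.99984187, -0.00505682],
       [-0.9953282 , -0.01649075, -0.09513057],
       [ 0.09503213,  0.00665506, -0.99545196]]), 't': array([-32.9741801 , 639.45015502, 857.46508166])}
side {'fx': 410.4789780325529, 'fy': 410.4789780325529, 'cx': 321.53243332628284, 'cy': 195.8505153880558, 'distortion': array([-0.07999942,  0.        ,  0.        ,  0.        ,  0.        ]), 'R': array([[-0.97351474, -0.22768223,  0.02073307],
       [-0.12797777,  0.46755541, -0.87465057],
       [ 0.18944853, -0.85413859, -0.48431035]]), 't': array([615.01123741, 165.9536524 , 631.94488784])}
```

View pics/top0.png

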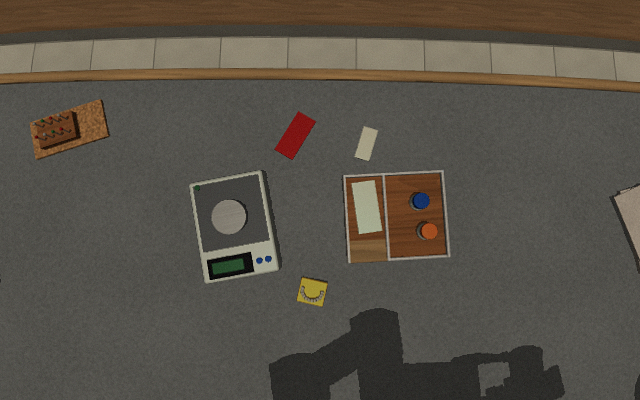

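View pics/side0.png

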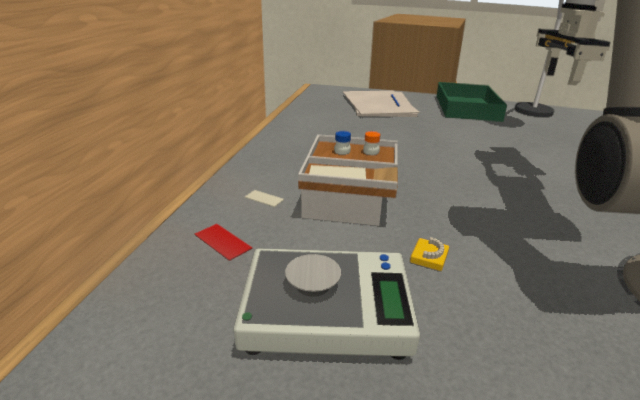

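The top view shows the plate in the riser's left bay (about 352–382, 180–235), with the riser corners at (344,176), (442,171), (449,257) and (349,263). The pan is at (229,217), the model at (313,291), and the red and small decoy plates lie on the bench. The side view agrees.

```bash
cat > h.py <<'E'
import numpy as np,cv2
from rig import r,eyes,order
from scipy.spatial.transform import Rotation as Ro
def ray(cal,uv,z):
    K=np.array([[cal['fx'],0,cal['cx']],[0,cal['fy'],cal['cy']],[0,0,1]])
    p=cv2.undistortPoints(np.array(uv,float).reshape(-1,1,2),K,np.array(cal['distortion'])).reshape(-1,2)
    R=np.array(cal['R']);t=np.array(cal['t']);C=-R.T@t
    d=np.c_[p,np.ones(len(p))]@R
    return C+d*((z-C[2])/d[:,2])[:,None]
def proj(cal,X):
    K=np.array([[cal['fx'],0,cal['cx']],[0,cal['fy'],cal['cy']],[0,0,1]])
    return cv2.projectPoints(np.array(X,float).reshape(-1,1,3),cv2.Rodrigues(np.array(cal['R']))[0],np.array(cal['t'],float),K,np.array(cal['distortion']))[0].reshape(-1,2)
def blob(m,near):
    n,l,s,c=cv2.connectedComponentsWithStats(m.astype(np.uint8))
    k=l[near[1],near[0]]; print('area',s[k][4] if k else 'none')
    cs,_=cv2.findContours((l==k).astype(np.uint8),cv2.RETR_EXTERNAL,cv2.CHAIN_APPROX_NONE)
    return max(cs,key=len).reshape(-1,2)
def rect(P):
    return cv2.minAreaRect(P[:,:2].astype(np.float32))
E
python3 - <<'E'
from h import *
im=cv2.imread('pics/top0.png');cal=eyes.calibration('top')
i=im.astype(int)
print('plate px',im[205,367],'rim',im[200,345],im[215,385],'floor',im[250,365],'pan',im[217,229],'hous',im[240,215])
m=(i.min(2)>140)
for th in (130,150):
    c=blob(i.min(2)>th,(367,205));R=rect(ray(cal,c,88));print('plate',R, cv2.boxPoints(R))
hsv=cv2.cvtColor(im,cv2.COLOR_BGR2HSV)
e=blob(i.min(2)>105,(229,217));P=ray(cal,e,74);print('pan',rect(P),cv2.minEnclosingCircle(P[:,:2].astype(np.float32)))
print('riser',ray(cal,[(344,176),(442.5,171),(449.5,257),(349,263)],99))
print('balance',ray(cal,[(190,184),(263,171),(279,270),(205,283)],50))
print('model',ray(cal,[(313,291)],26))
cv2.imwrite('pics/crop.png',cv2.resize(im[160:300,180:460],None,fx=2.8,fy=2.8,interpolation=cv2.INTER_CUBIC))
E
```

```text
plate px [142 168 166] rim [143 153 164] [128 142 147] floor [ 49  80 105] pan [117 129 133] hous [65 70 71]
area 1127
plate ((629.4777221679688, -116.44270324707031), (108.58135986328125, 47.696754455566406), 9.000576972961426) [[ 572.1246   -101.381454]
 [ 579.5865   -148.4909  ]
 [ 686.8309   -131.50395 ]
 [ 679.36896   -84.3945  ]]
area none
plate ((667.3433837890625, -7.20574951171875), (960.0441284179688, 1604.90771484375), 0.6994558572769165) [[ 177.56113  789.3284 ]
 [ 197.15305 -815.45966]
 [1157.1256  -803.7399 ]
 [1137.5337   801.04816]]
area 891
pan ((603.3638305664062, 181.697265625), (71.99644470214844, 72.10731506347656), 46.42534255981445) ((604.2557373046875, 181.6981201171875), 37.3896369934082)
riser [[ 692.50358209  -67.66238216   99.        ]
 [ 707.21707301 -278.34157265   99.        ]
 [ 524.9597509  -291.23596129   99.        ]
 [ 509.91603645  -80.27450458   99.        ]]
balance [[677.33376197 278.58210133  50.        ]
 [709.30639376 112.70261515  50.        ]
 [489.07386059  70.56738205  50.        ]
 [456.5445683  234.63922274  50.        ]]
model [[441.65953271  -4.5976207   26.        ]]
```

View pics/crop.png

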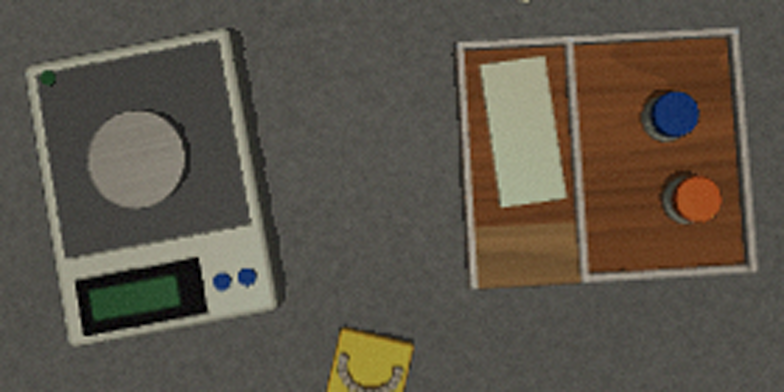

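The crop confirms the measurements: the plate is turned about 5° in its bay, with the ramp in front of it and the jars clear of it. Next I work out the transfer move.

```bash
cat >> h.py <<'E'
def rel(target,th,pitch=0):
    """dp (m, tool axes) and turn (deg) from measured pose to TCP target; th: tool yaw deg, pitch about tool y deg"""
    s=r.get_state();R0=Ro.from_quat(s['ee_rot'])
    R1=Ro.from_euler('z',th,degrees=True)*Ro.from_euler('x',180,degrees=True)*Ro.from_euler('y',pitch,degrees=True)
    print('t',round(s['time'],2),'pos',s['ee_pos'].round(1),'w',round(s['gripper_width'],2),'F',s['wrist_force'].round(2))
    print('dp',(R0.inv().apply(np.array(target)-s['ee_pos'])/1000).round(4),'turn',(R0.inv()*R1).as_rotvec(degrees=True).round(2))
E
python3 -c "
from h import *
rel([644.3,-114.1,200],9)"
```

```text
t 0.1 pos [ 149.  -503.1  291.6] w 1.0 F [-0.62 -0.88 -0.6 ]
dp [ 0.5853 -0.2323  0.092 ] turn [-0.08 -0.01  7.49]
```

```bash
python3 -m inch '{"angular":[[0,0,1],[0,0,3],[0,0,4],[0,0,5],[0,0,6]],"dp":[[0.05,-0.02,0],[0.10,-0.04,0],[0.155,-0.06,0],[0.21,-0.08,0.01],[0.265,-0.1,0.02]],"gripper":[1,1,1,1,1]}'
python3 -m inch '{"angular":[[0,0,1],[0,0,1.5],[0,0,1.5],[0,0,1.5],[0,0,1.5]],"dp":[[0.055,-0.02,0.01],[0.11,-0.04,0.02],[0.165,-0.065,0.03],[0.22,-0.085,0.04],[0.27,-0.11,0.05]],"gripper":[1,1,1,1,1]}'
python3 -c "
from h import *
rel([644.3,-114.1,180],9)"
```

```text
time: 0.72
ee_pos: [376.0, -331.0, 271.9]
ee_rot: [0.996, 0.091, 0.0, 0.0]
wrist_force: [-0.2, -0.8, 0.7]
gripper_width: 0.507
grasp_force: 0.0
time: 1.35
ee_pos: [621.7, -173.8, 221.3]
ee_rot: [0.997, 0.078, -0.0, -0.0]
wrist_force: [-0.3, 0.2, 0.5]
gripper_width: 0.008
grasp_force: 0.0
t 1.35 pos [ 621.7 -173.8  221.3] w 0.01 F [-0.28  0.16  0.46]
dp [ 0.0317 -0.0554  0.0413] turn [-0.    0.03 -0.01]
```

```bash
python3 -m inch '{"angular":[[0,0,0],[0,0,0],[0,0,0],[0,0,0]],"dp":[[0.016,-0.028,0.01],[0.031,-0.055,0.025],[0.031,-0.055,0.035],[0.031,-0.055,0.035]],"gripper":[1,1,1,1]}'
python3 -c "
from h import *
rel([644.3,-114.1,162],9)
c=eyes.calibration('wrist');im=eyes.snapshot('wrist')[:,:,::-1];cv2.imwrite('pics/w1.png',im);np.save('w1.npy',c,allow_pickle=True);print(c)"
```

```text
time: 1.85
ee_pos: [641.6, -116.2, 186.0]
ee_rot: [0.997, 0.078, -0.001, -0.0]
wrist_force: [0.3, -0.5, -0.1]
gripper_width: 0.005
grasp_force: 0.0
t 1.85 pos [ 641.6 -116.2  186. ] w 0.01 F [ 0.3  -0.5  -0.08]
dp [ 0.0031 -0.0016  0.024 ] turn [-0.04  0.14 -0.01]
{'fx': 310.18470288513777, 'fy': 310.18470288513777, 'cx': 321.8481741180366, 'cy': 202.92802343578575, 'distortion': array([0.02052353, 0.        , 0.        , 0.        , 0.        ]), 'R': array([[ 1.55508136e-01, -9.87834176e-01, -9.27512167e-04],
       [-9.50727500e-01, -1.49921477e-01,  2.71368333e-01],
       [-2.68205967e-01, -4.13181724e-02, -9.62475126e-01]]), 't': array([-214.29781756,  587.40449247,  455.1574879 ])}
```

View pics/w1.png

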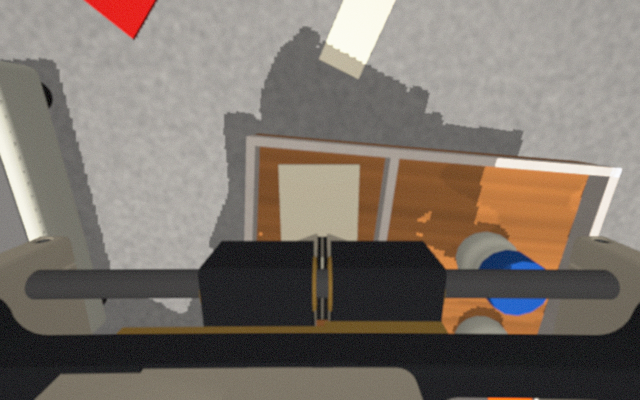

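The wrist view shows the plate's rear short edge between (279,164) and (359,164). The left rim's outer back corner is at (247,136) and the right one at (620,168).

```bash
python3 -c "
from h import *
c=np.load('w1.npy',allow_pickle=True).item()
print(ray(c,[(279,164.5),(359,164.5)],88),ray(c,[(247,136),(620,168)],99))
rel([644.3,-114.1,162],9)"
```

```text
[[ 680.97260358  -83.09308626   88.        ]
 [ 688.6464455  -131.7798942    88.        ]] [[ 696.11129301  -64.58458109   99.        ]
 [ 710.91005931 -277.72496264   99.        ]]
t 1.9 pos [ 641.9 -116.7  186.9] w 0.0 F [ 0.04 -0.05 -0.42]
dp [ 0.0028 -0.0022  0.0249] turn [ 0.    0.06 -0.05]
```

```bash
python3 -m inch '{"angular":[[0,0,0],[0,0,0],[0,0,0],[0,0,0],[0,0,0]],"dp":[[0.004,-0.0025,0.01],[0.004,-0.0025,0.02],[0.004,-0.0025,0.025],[0.004,-0.0025,0.0255],[0.004,-0.0025,0.026]],"gripper":[1,1,1,1,1]}'
python3 -m inch '{"angular":[[0,0,0],[0,0,0],[0,0,0],[0,0,0],[0,0,0]],"dp":[[0,0,0.0005],[0,0,0.001],[0,0,0.0015],[0,0,0.002],[0,0,0.0025]],"gripper":[1,1,1,1,1]}'
```

```text
time: 2.52
ee_pos: [645.9, -112.9, 161.4]
ee_rot: [0.997, 0.078, 0.0, 0.0]
wrist_force: [0.4, 0.1, 0.2]
gripper_width: 0.008
grasp_force: 0.0
time: 3.15
ee_pos: [645.8, -112.7, 158.7]
ee_rot: [0.997, 0.078, 0.0, 0.0]
wrist_force: [0.1, -0.9, 0.9]
gripper_width: 0.003
grasp_force: 0.0
```

```bash
python3 -m inch '{"angular":[[0,0,0],[0,0,0],[0,0,0],[0,0,0],[0,0,0]],"dp":[[0,0,0.0005],[0,0,0.001],[0,0,0.0015],[0,0,0.002],[0,0,0.0025]],"gripper":[1,1,1,1,1]}'; python3 -m inch '{"angular":[[0,0,0],[0,0,0],[0,0,0]],"dp":[[0,0,0.0005],[0,0,0.001],[0,0,0.0015]],"gripper":[1,1,1]}'
```

```text
time: 3.78
ee_pos: [645.8, -112.7, 156.2]
ee_rot: [0.997, 0.078, 0.0, 0.0]
wrist_force: [0.2, -0.1, 1.0]
gripper_width: 0.005
grasp_force: 0.0
time: 4.15
ee_pos: [645.8, -112.7, 154.7]
ee_rot: [0.997, 0.078, -0.0, 0.0]
wrist_force: [-0.0, 0.0, -0.2]
gripper_width: 0.006
grasp_force: 0.0
```

```bash
python3 -m inch '{"angular":[[0,0,0],[0,0,0],[0,0,0]],"dp":[[0,0,0.0003],[0,0,0.0006],[0,0,0.0008]],"gripper":[1,1,1]}';  python3 -m inch '{"angular":[[0,0,0],[0,0,0]],"dp":[[0,0,0.0003],[0,0,0.0005]],"gripper":[1,1]}'
```

```text
time: 4.53
ee_pos: [645.8, -112.7, 153.9]
ee_rot: [0.997, 0.078, -0.0, 0.0]
wrist_force: [0.0, -0.3, -0.2]
gripper_width: 0.005
grasp_force: 0.0
time: 4.78
ee_pos: [645.9, -112.8, 153.9]
ee_rot: [0.997, 0.078, 0.0, 0.0]
wrist_force: [-1.5, 1.0, 3.0]
gripper_width: 0.005
grasp_force: 2.1
```

```bash
python3 -m inch '{"angular":[[0,0,0],[0,0,1],[0,0,2],[0,0,3],[0,0,4]],"dp":[[0,0,0.0002],[-0.002,0,0.0002],[-0.004,0,0.0002],[-0.006,-0.0005,0.0002],[-0.008,-0.001,0.0002]],"gripper":[1,1,1,1,1]}'; python3 -c "
from h import *
rel([0,0,0],4)"
```

```text
time: 5.4
ee_pos: [638.2, -113.3, 153.9]
ee_rot: [0.999, 0.043, 0.001, 0.0]
wrist_force: [1.7, -1.3, 5.1]
gripper_width: 0.008
grasp_force: 2.6
t 5.4 pos [ 638.2 -113.3  153.9] w 0.01 F [ 1.71 -1.28  5.11]
dp [-0.6264 -0.1677  0.1525] turn [ 0.05 -0.11  0.92]
```

```bash
python3 -m inch '{"angular":[[0,0,0.5],[0,0,1],[0,0,1],[0,0,1]],"dp":[[-0.002,0,0],[-0.004,0,0],[-0.006,0,0],[-0.008,0,0]],"gripper":[1,1,1,1]}'; python3 -c "
from h import *
rel([0,0,0],4)
cv2.imwrite('pics/top1.png',eyes.snapshot('top')[:,:,::-1])
c=eyes.calibration('wrist');im=eyes.snapshot('wrist')[:,:,::-1];cv2.imwrite('pics/w2.png',im);np.save('w2.npy',c,allow_pickle=True)"
```

```text
time: 5.9
ee_pos: [630.3, -113.9, 153.9]
ee_rot: [0.999, 0.035, 0.001, 0.0]
wrist_force: [1.7, 0.9, 4.8]
gripper_width: 0.001
grasp_force: 2.7
t 5.9 pos [ 630.3 -113.9  153.9] w 0.0 F [1.69 0.87 4.83]
dp [-0.6212 -0.1572  0.1525] turn [ 0.04 -0.12 -0.04]
```

View pics/w2.png

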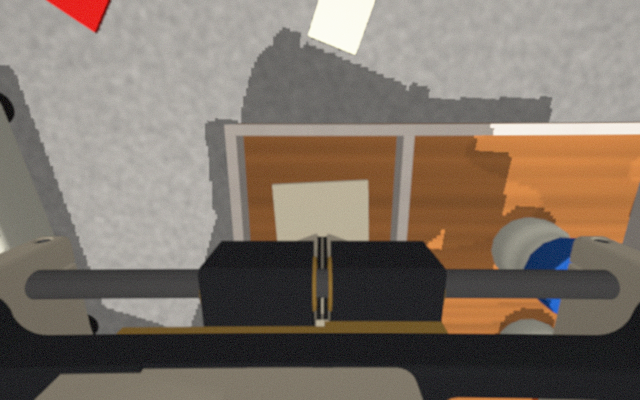

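The plate has followed the fingers and is nearly straight. Its rear corners are at (273,184) and (368,180).

```bash
python3 -c "
from h import *
c=np.load('w2.npy',allow_pickle=True).item()
P=ray(c,[(273,184.5),(368,180.5)],88);print(P)
d=P[0]-P[1];print('yaw',np.degrees(np.arctan2(-d[0],d[1])))
a=np.radians(4);Rr=np.array([[np.cos(a),np.sin(a)],[-np.sin(a),np.cos(a)]])
print('rear in edge frame',(P[:,:2]-[513.7,-121.5])@Rr.T)"
```

```text
[[ 666.97440161  -85.7079528    88.        ]
 [ 672.45856347 -134.93536699   88.        ]]
yaw 6.3568035136688
rear in edge frame [[155.39775987  25.0129778 ]
 [157.43463176 -24.47707667]]
```

```bash
python3 -m inch '{"angular":[[0,0,0],[0,0,0],[0,0,0],[0,0,0]],"dp":[[-0.002,0,0],[-0.004,0,-0.0002],[-0.006,0,-0.0004],[-0.008,0,-0.0005]],"gripper":[1,1,1,1]}'; python3 -c "
from h import *
rel([0,0,0],4)"
```

```text
time: 6.5
ee_pos: [622.3, -114.5, 154.3]
ee_rot: [0.999, 0.035, 0.001, 0.0]
wrist_force: [1.9, 0.7, 5.5]
gripper_width: 0.002
grasp_force: 2.8
t 6.5 pos [ 622.3 -114.5  154.3] w 0.0 F [1.87 0.66 5.53]
dp [-0.6133 -0.1573  0.1529] turn [ 0.05 -0.12 -0.04]
```

```bash
python3 -m inch '{"angular":[[0,0,0],[0,0,0],[0,0,0],[0,0,0],[0,0,0]],"dp":[[-0.002,0,-0.0002],[-0.004,0,-0.0004],[-0.006,0,-0.0006],[-0.008,0,-0.0008],[-0.010,0,-0.00095]],"gripper":[1,1,1,1,1]}'; python3 -c "
from h import *
rel([0,0,0],4)"
```

```text
time: 7.12
ee_pos: [612.2, -115.1, 155.2]
ee_rot: [0.999, 0.035, 0.001, 0.0]
wrist_force: [2.1, -0.7, 5.5]
gripper_width: 0.006
grasp_force: 2.6
t 7.12 pos [ 612.2 -115.1  155.2] w 0.01 F [ 2.13 -0.66  5.49]
dp [-0.6031 -0.1572  0.154 ] turn [ 0.04 -0.1  -0.04]
```

```bash
python3 -m inch '{"angular":[[0,0,0],[0,0,0],[0,0,0],[0,0,0],[0,0,0]],"dp":[[-0.002,0,-0.0002],[-0.004,0,-0.0004],[-0.006,0,-0.0006],[-0.008,0,-0.0008],[-0.010,0,-0.0009]],"gripper":[1,1,1,1,1]}'; python3 -m inch '{"angular":[[0,0,0],[0,0,0],[0,0,0],[0,0,0],[0,0,0]],"dp":[[-0.002,0,-0.0002],[-0.004,0,-0.0004],[-0.006,0,-0.0006],[-0.008,0,-0.0008],[-0.010,0,-0.0009]],"gripper":[1,1,1,1,1]}'; python3 -c "
from h import *
rel([0,0,0],4)
c=eyes.calibration('wrist');im=eyes.snapshot('wrist')[:,:,::-1];cv2.imwrite('pics/w3.png',im);np.save('w3.npy',c,allow_pickle=True)
im=eyes.snapshot('side')[:,:,::-1];cv2.imwrite('pics/s3.png',im)
a=cv2.resize(im[120:240,270:430],(640,480)); cv2.imwrite('pics/m3.png',np.vstack([cv2.resize(cv2.imread('pics/w3.png'),(480,300)),cv2.resize(a,(480,300))]))"
```

```text
time: 7.75
ee_pos: [602.2, -115.8, 156.0]
ee_rot: [0.999, 0.035, 0.001, 0.0]
wrist_force: [2.2, 0.3, 5.5]
gripper_width: 0.002
grasp_force: 2.7
time: 8.38
ee_pos: [592.1, -116.5, 156.8]
ee_rot: [0.999, 0.035, 0.001, 0.0]
wrist_force: [2.4, -0.2, 5.8]
gripper_width: 0.005
grasp_force: 2.8
t 8.38 pos [ 592.1 -116.5  156.8] w 0.0 F [ 2.36 -0.19  5.79]
dp [-0.5829 -0.1573  0.156 ] turn [ 0.03 -0.07 -0.03]
```

View pics/m3.png

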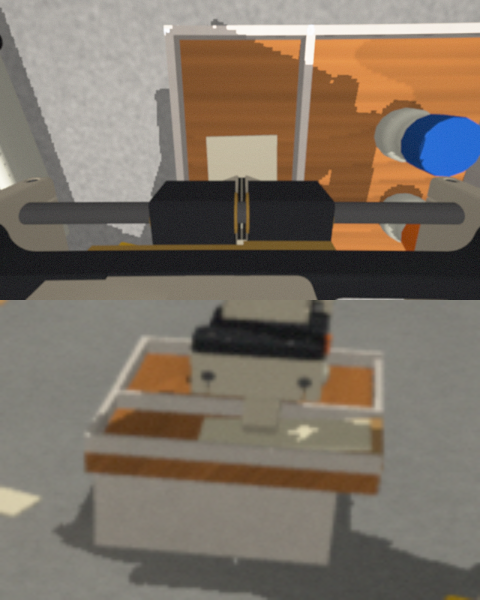

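The rear edge holds its place relative to the fingers, so the plate is following. The side view shows its front close to the riser's edge.

```bash
python3 -m inch '{"angular":[[0,0,0],[0,0,0],[0,0,0],[0,0,0],[0,0,0]],"dp":[[-0.002,0,-0.0002],[-0.004,0,-0.0004],[-0.006,0,-0.0005],[-0.008,0,-0.0007],[-0.010,0,-0.0008]],"gripper":[1,1,1,1,1]}'; python3 -m inch '{"angular":[[0,0,0],[0,0,0],[0,0,0],[0,0,0],[0,0,0]],"dp":[[-0.002,0,-0.0001],[-0.004,0,-0.0002],[-0.006,0,-0.0003],[-0.008,0,-0.0004],[-0.010,0,-0.0005]],"gripper":[1,1,1,1,1]}'; python3 -c "
from h import *
rel([0,0,0],4)"
```

```text
time: 9.1
ee_pos: [582.1, -117.1, 157.6]
ee_rot: [0.999, 0.035, 0.001, 0.0]
wrist_force: [2.7, 0.2, 5.0]
gripper_width: 0.008
grasp_force: 2.6
time: 9.72
ee_pos: [572.0, -117.8, 158.0]
ee_rot: [0.999, 0.035, 0.0, 0.0]
wrist_force: [2.6, 1.1, 5.0]
gripper_width: 0.005
grasp_force: 2.6
t 9.72 pos [ 572.  -117.8  158. ] w 0.0 F [2.59 1.1  5.05]
dp [-0.5626 -0.1572  0.1575] turn [ 0.02 -0.05 -0.03]
```

```bash
python3 -m inch '{"angular":[[0,0,0],[0,0,0],[0,0,0],[0,0,0],[0,0,0]],"dp":[[-0.002,0,-0.0001],[-0.004,0,-0.0002],[-0.006,0,-0.0003],[-0.008,0,-0.0004],[-0.010,0,-0.0005]],"gripper":[1,1,1,1,1]}'; python3 -m inch '{"angular":[[0,0,0],[0,0,0],[0,0,0],[0,0,0],[0,0,0]],"dp":[[-0.002,0,-0.0001],[-0.004,0,-0.0002],[-0.006,0,-0.0004],[-0.008,0,-0.0005],[-0.010,0,-0.0006]],"gripper":[1,1,1,1,1]}'; python3 -c "
from h import *
rel([0,0,0],4)
cv2.imwrite('pics/top4.png',eyes.snapshot('top')[:,:,::-1]);cv2.imwrite('pics/s4.png',eyes.snapshot('side')[:,:,::-1])
a=cv2.imread('pics/top4.png')[160:280,300:460];b=cv2.imread('pics/s4.png')[120:240,270:430]
cv2.imwrite('pics/m4.png',np.hstack([cv2.resize(a,(400,300)),cv2.resize(b,(400,300))]))"
```

```text
time: 10.35
ee_pos: [562.1, -118.5, 158.5]
ee_rot: [0.999, 0.035, 0.0, 0.0]
wrist_force: [2.2, 0.1, 5.1]
gripper_width: 0.005
grasp_force: 2.6
time: 10.98
ee_pos: [552.1, -119.2, 159.1]
ee_rot: [0.999, 0.035, 0.0, 0.0]
wrist_force: [2.8, 0.6, 5.2]
gripper_width: 0.003
grasp_force: 2.9
t 10.97 pos [ 552.1 -119.2  159.1] w 0.0 F [2.84 0.57 5.18]
dp [-0.5427 -0.1573  0.1586] turn [ 0.02 -0.05 -0.02]
```

View pics/m4.png

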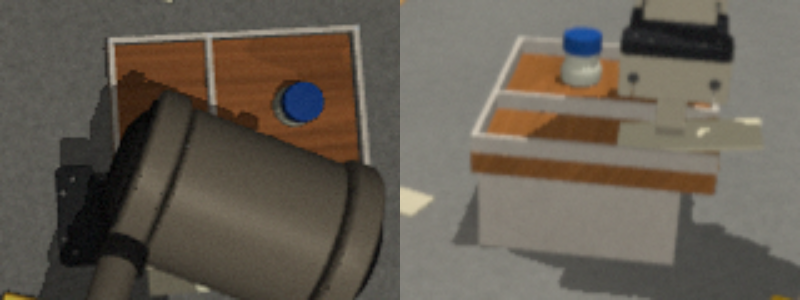

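The side view shows the plate overhanging the front edge, its front end near side pixel (415,174). I'll slide it 7 mm further, then lift off.

```bash
python3 -m inch '{"angular":[[0,0,0],[0,0,0],[0,0,0],[0,0,0]],"dp":[[-0.002,0,-0.0001],[-0.004,0,-0.0002],[-0.006,0,-0.0004],[-0.007,0,-0.0005]],"gripper":[1,1,1,1]}'; python3 -m inch '{"angular":[[0,0,0],[0,0,0],[0,0,0],[0,0,0],[0,0,0]],"dp":[[0,0,-0.0004],[0,0,-0.0008],[0,0,-0.0015],[0,0,-0.004],[0,0,-0.009]],"gripper":[1,1,1,1,1]}'
python3 -m inch '{"angular":[[0,0,0],[0,0,0],[0,0,0],[0,0,0],[0,0,0]],"dp":[[0.01,0,-0.02],[0.03,0,-0.05],[0.07,0,-0.09],[0.11,0,-0.12],[0.14,0,-0.13]],"gripper":[-1,-1,-1,-1,-1]}'
python3 -c "
from h import *
rel([0,0,0],4)
cv2.imwrite('pics/top5.png',eyes.snapshot('top')[:,:,::-1]);cv2.imwrite('pics/s5.png',eyes.snapshot('side')[:,:,::-1])
c=eyes.calibration('wrist');cv2.imwrite('pics/w5.png',eyes.snapshot('wrist')[:,:,::-1]);np.save('w5.npy',c,allow_pickle=True)
a=cv2.imread('pics/top5.png')[160:280,300:460];b=cv2.imread('pics/s5.png')[120:240,270:430]
cv2.imwrite('pics/m5.png',np.vstack([np.hstack([cv2.resize(a,(400,300)),cv2.resize(b,(400,300))]),cv2.copyMakeBorder(cv2.resize(cv2.imread('pics/w5.png'),(480,300)),0,0,0,320,cv2.BORDER_CONSTANT)]))"
```

```text
time: 11.58
ee_pos: [545.2, -119.7, 159.7]
ee_rot: [0.999, 0.035, 0.001, 0.0]
wrist_force: [3.3, 0.0, 5.5]
gripper_width: 0.008
grasp_force: 2.8
time: 12.2
ee_pos: [544.5, -119.5, 168.1]
ee_rot: [0.999, 0.035, -0.001, -0.0]
wrist_force: [0.1, -0.1, -1.0]
gripper_width: 0.005
grasp_force: 0.0
time: 12.82
ee_pos: [686.2, -109.7, 301.3]
ee_rot: [0.999, 0.035, 0.002, 0.001]
wrist_force: [-0.7, -0.3, 0.4]
gripper_width: 0.501
grasp_force: 0.0
t 12.82 pos [ 686.2 -109.7  301.3] w 0.5 F [-0.75 -0.3   0.45]
dp [-0.6781 -0.1578  0.2983] turn [ 0.08 -0.23  0.  ]
```

View pics/m5.png

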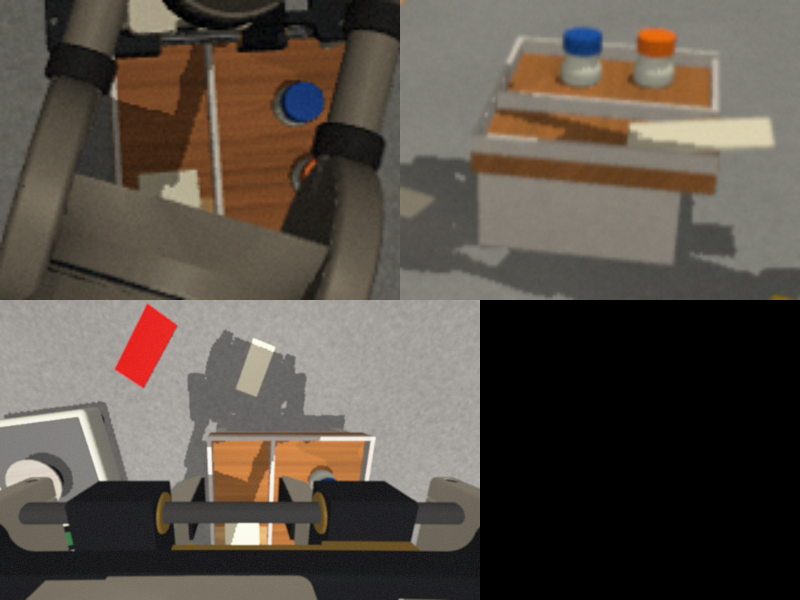

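The side view shows the plate tilted and well overhung, with both jars standing. I'll back off in front of the edge so the wrist camera can see the plate.

```bash
python3 -m inch '{"angular":[[0,0,0],[0,0,0],[0,0,0],[0,0,0],[0,0,0]],"dp":[[-0.05,0,0],[-0.1,0,0],[-0.15,0,0],[-0.20,0,0],[-0.25,0,0.03]],"gripper":[-1,-1,-1,-1,-1]}'
python3 -m inch '{"angular":[[0,0,0],[0,0,0],[0,0,0],[0,0,0]],"dp":[[-0.02,0,0.03],[-0.02,0,0.06],[-0.02,0,0.06],[-0.02,0,0.06]],"gripper":[-1,-1,-1,-1]}'
python3 -c "
from h import *
rel([0,0,0],4)
c=eyes.calibration('wrist');cv2.imwrite('pics/w6.png',eyes.snapshot('wrist')[:,:,::-1]);np.save('w6.npy',c,allow_pickle=True)"
```

```text
time: 13.6
ee_pos: [433.1, -127.3, 269.2]
ee_rot: [0.999, 0.035, 0.002, 0.001]
wrist_force: [-0.9, -0.9, -0.4]
gripper_width: 1.001
grasp_force: 0.0
time: 14.1
ee_pos: [415.3, -128.7, 209.1]
ee_rot: [0.999, 0.035, 0.0, 0.0]
wrist_force: [-0.4, -0.8, -0.1]
gripper_width: 0.998
grasp_force: 0.0
t 14.1 pos [ 415.3 -128.7  209.1] w 1.0 F [-0.38 -0.82 -0.1 ]
dp [-0.4055 -0.1574  0.2088] turn [ 0.03 -0.03 -0.01]
```

View pics/w6.png

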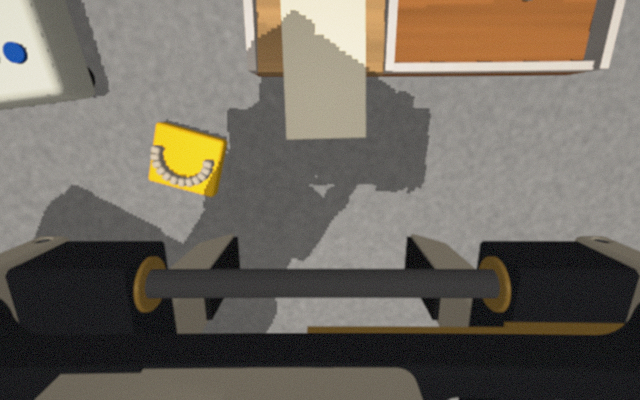

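The wrist view shows the overhanging plate clearly. Its front corners are at (286,139) and (366,137), and the riser's crest line runs from (258,74) to (384,71).

```bash
python3 -c "
from h import *
c=np.load('w6.npy',allow_pickle=True).item()
F=ray(c,[(286,139.5),(366.5,137.5)],102);print(F,np.linalg.norm(F[0]-F[1]))
E=ray(c,[(258,74),(384,71)],94);print(E)
P=ray(c,[(281,3),(285,110),(366,3),(366,110)],98);print(P)
d=F[0]-F[1];print('yaw front edge',np.degrees(np.arctan2(-d[0],d[1])))
d=E[0]-E[1];print('crest',np.degrees(np.arctan2(-d[0],d[1])))
def lw(u,v,z0):  # long edge with slope -tan7.3 back from the front
    return None
"
```

```text
[[ 472.45687419 -101.96162162  102.        ]
 [ 477.17975583 -152.59185298  102.        ]] 50.850033818277595
[[ 510.45813543  -82.31614867   94.        ]
 [ 517.55034887 -160.16356154   94.        ]]
[[ 548.64153136  -95.9190329    98.        ]
 [ 490.26941548 -100.23715645   98.        ]
 [ 551.99433245 -144.60454331   98.        ]
 [ 493.7624979  -151.02043293   98.        ]]
yaw front edge 5.32923455865628
crest 5.205506640121431
```

```bash
python3 -c "
from h import *
rel([497.5,-125.2,195],5.5,-7.3)"
```

```text
t 14.15 pos [ 415.6 -128.8  209.4] w 1.0 F [0.21 1.08 0.38]
dp [0.0819 0.0021 0.0145] turn [-0.04 -7.38 -1.5 ]
```

```bash
python3 -m inch '{"angular":[[0,-3,-0.5],[0,-7.3,-1.5],[0,-7.3,-1.5],[0,-7.3,-1.5]],"dp":[[0.03,0.001,0],[0.06,0.002,0.005],[0.082,0.002,0.0145],[0.082,0.002,0.0145]],"gripper":[-1,-1,-1,-1]}'
python3 -c "
from h import *
rel([497.5,-125.2,159.1],5.5,-7.3)"
```

```text
time: 14.65
ee_pos: [498.2, -124.7, 193.8]
ee_rot: [0.997, 0.048, -0.063, 0.002]
wrist_force: [-0.6, -0.3, 0.3]
gripper_width: 0.997
grasp_force: 0.0
t 14.65 pos [ 498.2 -124.7  193.8] w 1.0 F [-0.57 -0.33  0.3 ]
dp [0.0036 0.0005 0.0345] turn [-0.07 -0.02  0.07]
```

```bash
python3 -m inch '{"angular":[[0,0,0],[0,0,0],[0,0,0],[0,0,0],[0,0,0]],"dp":[[0.001,0.0005,0.008],[0.002,0.0005,0.017],[0.003,0.0005,0.025],[0.0035,0.0005,0.032],[0.0035,0.0005,0.0345]],"gripper":[-1,-1,-1,-1,-1]}'
python3 -c "
from h import *
rel([497.5,-125.2,159.1],5.5,-7.3)"
```

```text
time: 15.28
ee_pos: [496.1, -125.5, 158.6]
ee_rot: [0.997, 0.048, -0.064, 0.002]
wrist_force: [-0.4, 0.3, 0.5]
gripper_width: 1.002
grasp_force: 0.0
t 15.28 pos [ 496.1 -125.5  158.6] w 1.0 F [-0.43  0.26  0.51]
dp [ 0.0014 -0.0001 -0.0006] turn [-0.12  0.04 -0.01]
```

```bash
python3 -m inch '{"angular":[[0,0,0],[0,0,0],[0,0,0],[0,0,0],[0,0,0]],"dp":[[0,0,0],[0,0,0],[0,0,0],[0,0,0],[0,0,0]],"gripper":[-0.7,-0.4,-0.25,-0.15,-0.12]}'
python3 -m inch '{"angular":[[0,0,0],[0,0,0],[0,0,0],[0,0,0],[0,0,0]],"dp":[[0,0,0],[0,0,0],[0,0,0],[0,0,0],[0,0,0]],"gripper":[-0.1,-0.08,-0.05,0,0.2]}'
python3 -m inch '{"angular":[[0,0,0],[0,0,0],[0,0,0]],"dp":[[0,0,0],[0,0,0],[0,0,0]],"gripper":[1,1,1]}'
```

```text
time: 15.9
ee_pos: [496.4, -125.5, 159.3]
ee_rot: [0.997, 0.048, -0.064, 0.002]
wrist_force: [-0.6, -0.1, -0.1]
gripper_width: 0.572
grasp_force: 0.0
time: 16.52
ee_pos: [496.4, -125.5, 159.2]
ee_rot: [0.997, 0.048, -0.064, 0.002]
wrist_force: [-0.2, -0.1, 0.5]
gripper_width: 0.53
grasp_force: 30.0
time: 16.9
ee_pos: [496.4, -125.5, 159.2]
ee_rot: [0.997, 0.048, -0.064, 0.002]
wrist_force: [0.0, 0.4, 0.5]
gripper_width: 0.533
grasp_force: 30.0
```

```bash
python3 -m inch '{"angular":[[0,0,0],[0,0,0],[0,0,0],[0,0,0],[0,0,0]],"dp":[[-0.0004,0,-0.003],[-0.001,0,-0.008],[-0.002,0,-0.015],[-0.003,0,-0.023],[-0.004,0,-0.031]],"gripper":[1,1,1,1,1]}'
python3 -m inch '{"angular":[[0,0,0],[0,0,0],[0,0,0],[0,0,0],[0,0,0]],"dp":[[-0.001,0,-0.008],[-0.002,0,-0.017],[-0.003,0,-0.025],[-0.004,0,-0.03],[-0.004,0,-0.03]],"gripper":[1,1,1,1,1]}'
python3 -c "
from h import *
rel([560,181,260],5.5,0)"
```

```text
time: 17.52
ee_pos: [496.4, -125.6, 191.2]
ee_rot: [0.997, 0.048, -0.063, 0.002]
wrist_force: [-0.1, 0.0, 0.1]
gripper_width: 0.53
grasp_force: 30.0
time: 18.15
ee_pos: [496.3, -125.6, 221.1]
ee_rot: [0.997, 0.048, -0.063, 0.002]
wrist_force: [-0.2, -0.9, -0.9]
gripper_width: 0.531
grasp_force: 30.0
t 18.15 pos [ 496.3 -125.6  221.1] w 0.53 F [-0.22 -0.88 -0.9 ]
dp [ 0.0871 -0.2992 -0.05  ] turn [-0.07  7.27 -0.01]
```

```bash
python3 -m inch '{"angular":[[0,2,0],[0,4.5,0],[0,7.3,0],[0,7.3,0]],"dp":[[0,-0.01,0],[0,-0.025,0],[0,-0.045,0],[0,-0.045,0]],"gripper":[1,1,1,1]}'
python3 -c "
from h import *
rel([561.4,177.9,190],5.5,0)"
```

```text
time: 18.65
ee_pos: [491.2, -80.0, 220.7]
ee_rot: [0.999, 0.048, -0.001, -0.001]
wrist_force: [-0.1, -0.5, -1.4]
gripper_width: 0.533
grasp_force: 30.0
t 18.65 pos [491.2 -80.  220.7] w 0.53 F [-0.06 -0.54 -1.4 ]
dp [ 0.0949 -0.2498  0.0311] turn [-0.11  0.06  0.06]
```

```bash
python3 -m inch '{"angular":[[0,0,0],[0,0,0],[0,0,0],[0,0,0],[0,0,0]],"dp":[[0.005,-0.015,0],[0.015,-0.045,0],[0.03,-0.085,0],[0.045,-0.125,0],[0.06,-0.165,0]],"gripper":[1,1,1,1,1]}'
python3 -m inch '{"angular":[[0,0,0],[0,0,0],[0,0,0],[0,0,0],[0,0,0]],"dp":[[0.015,-0.035,0.005],[0.026,-0.062,0.015],[0.032,-0.078,0.024],[0.035,-0.085,0.031],[0.035,-0.085,0.031]],"gripper":[1,1,1,1,1]}'
python3 -c "
from h import *
rel([561.4,177.9,140],5.5,0)
c=eyes.calibration('wrist');w=eyes.snapshot('wrist')[:,:,::-1];np.save('w7.npy',c,allow_pickle=True);np.save('s7.npy',eyes.calibration('side'),allow_pickle=True)
s=eyes.snapshot('side')[:,:,::-1];cv2.imwrite('pics/s7.png',s);cv2.imwrite('pics/w7.png',w)
cv2.imwrite('pics/m7.png',np.vstack([cv2.resize(w[0:270],(640,270)),cv2.resize(s[190:355,210:430],(427,320))if 0 else cv2.copyMakeBorder(cv2.resize(s[190:355,210:430],(427,320)),0,0,0,213,cv2.BORDER_CONSTANT)]))"
```

```text
time: 19.27
ee_pos: [536.6, 90.8, 220.8]
ee_rot: [0.999, 0.048, -0.0, -0.001]
wrist_force: [0.6, -0.6, 0.4]
gripper_width: 0.532
grasp_force: 30.0
time: 19.9
ee_pos: [562.3, 176.9, 189.4]
ee_rot: [0.999, 0.048, -0.001, -0.001]
wrist_force: [0.1, -0.4, 0.4]
gripper_width: 0.533
grasp_force: 30.0
t 19.9 pos [562.3 176.9 189.4] w 0.53 F [ 0.14 -0.41  0.36]
dp [-0.0007 -0.001   0.0494] turn [-0.07  0.1  -0.01]
```

View pics/m7.png

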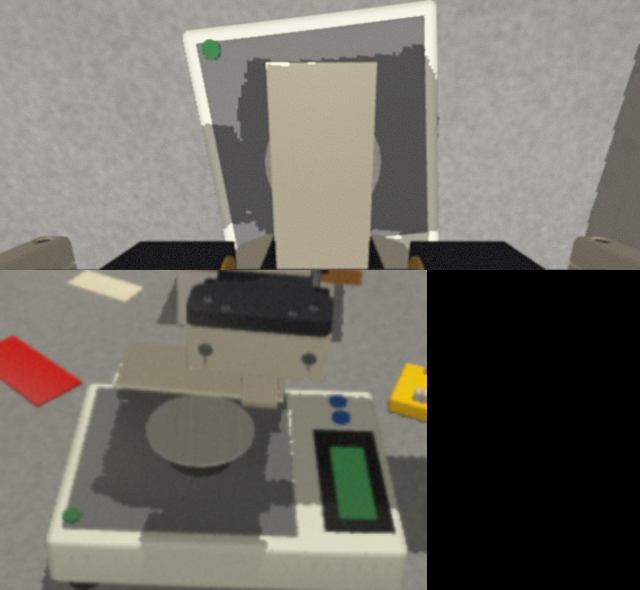

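The plate is held flat above the pan. In the wrist view its far corners are at (267,64) and (377,63), and the pan's sides show at (264,162) and (381,162). In the side view the pan centre is at about (313,273).

```bash
python3 -c "
from h import *
c=np.load('w7.npy',allow_pickle=True).item();s=np.load('s7.npy',allow_pickle=True).item()
F=ray(c,[(267,64),(377,63)],130);m=F.mean(0);print(F,np.linalg.norm(F[0]-F[1]))
d=F[0]-F[1];a=np.arctan2(-d[0],d[1]);print('yaw',np.degrees(a),'centre',m[:2]-55*np.array([np.cos(a),np.sin(a)]))
# pan width chord: tangent extremes
P=ray(c,[(264,162),(381,162)],74);print('pan',P,P.mean(0))
print('side',ray(s,[(313,273)],74))
for p in ([603.5,181.7],[606,183]):
  ph=np.linspace(0,2*np.pi,400);q=proj(c,np.c_[p[0]+38*np.cos(ph),p[1]+38*np.sin(ph),np.full(400,74)]);print(p,q.min(0),q.max(0),q[q[:,0].argmin()],q[q[:,0].argmax()])
"
```

```text
[[654.86558723 210.74726528 130.        ]
 [659.95379353 161.53928769 130.        ]] 49.47034365573625
yaw 5.9035212248297535 centre [602.701383   180.48632474]
pan [[601.57721311 219.94230947  74.        ]
 [609.03098879 141.83481934  74.        ]] [605.30410095 180.88856441  74.        ]
side [[604.38075422 175.10240332  74.        ]]
[603.5, 181.7] [264.43464342 105.22375954] [377.63882204 218.20875298] [264.43464342 162.07312767] [377.63882204 162.15042842]
[606, 183] [262.65061084 100.90296732] [376.24875659 214.6841098 ] [262.65061084 157.27078381] [376.24875659 158.2469844 ]
```

```bash
python3 -m inch '{"angular":[[0,0,0],[0,0,0],[0,0,0],[0,0,0],[0,0,0]],"dp":[[0,0,0.012],[0,0,0.026],[0,0,0.038],[0,0,0.046],[0,0,0.048]],"gripper":[1,1,1,1,1]}'
python3 -m inch '{"angular":[[0,0,0],[0,0,0],[0,0,0],[0,0,0],[0,0,0]],"dp":[[0,0,0.0005],[0,0,0.001],[0,0,0.0015],[0,0,0.002],[0,0,0.0025]],"gripper":[1,1,1,1,1]}'
python3 -m inch '{"angular":[[0,0,0],[0,0,0],[0,0,0]],"dp":[[0,0,0.0005],[0,0,0.001],[0,0,0.001]],"gripper":[1,1,1]}'
```

```text
time: 20.62
ee_pos: [562.4, 177.2, 141.5]
ee_rot: [0.999, 0.048, -0.001, -0.001]
wrist_force: [-0.3, -0.2, 1.2]
gripper_width: 0.534
grasp_force: 30.0
time: 21.25
ee_pos: [562.8, 177.3, 140.0]
ee_rot: [0.999, 0.048, 0.0, -0.001]
wrist_force: [-0.0, -0.4, 3.2]
gripper_width: 0.532
grasp_force: 30.0
time: 21.62
ee_pos: [562.8, 177.3, 138.9]
ee_rot: [0.999, 0.048, 0.0, -0.001]
wrist_force: [0.2, 0.4, 4.4]
gripper_width: 0.529
grasp_force: 30.0
```

The pan met the plate a few millimetres higher than estimated, so the pan stands higher. I'll ease up to a light touch before releasing.

```bash
python3 -m inch '{"angular":[[0,0,0],[0,0,0],[0,0,0],[0,0,0],[0,0,0]],"dp":[[0,0,-0.0005],[0,0,-0.001],[0,0,-0.0015],[0,0,-0.002],[0,0,-0.002]],"gripper":[1,1,1,1,1]}'
python3 -c "
from h import *
f=[]
for i in range(5): eyes.snapshot('side');s=r.get_state();f.append(np.r_[s['wrist_force'],s['ft_torque'],s['ee_pos'][2]])
print(np.mean(f,0).round(2))"
```

```text
time: 22.25
ee_pos: [562.5, 177.2, 140.6]
ee_rot: [0.999, 0.048, -0.0, -0.001]
wrist_force: [0.9, 0.4, 2.2]
gripper_width: 0.535
grasp_force: 30.0
[ 8.5000e-01  3.6000e-01  2.6500e+00  2.0000e-02 -1.7000e-01  1.0000e-02
  1.4058e+02]
```

```bash
python3 -m inch '{"angular":[[0,0,0],[0,0,0],[0,0,0]],"dp":[[0,0,-0.0004],[0,0,-0.0008],[0,0,-0.0011]],"gripper":[1,1,1]}'
python3 -c "
from h import *
f=[]
for i in range(5): eyes.snapshot('side');s=r.get_state();f.append(np.r_[s['wrist_force'],s['ft_torque'],s['ee_pos'][2]])
print(np.mean(f,0).round(2))"
```

```text
time: 22.88
ee_pos: [562.3, 177.2, 141.6]
ee_rot: [0.999, 0.048, -0.0, -0.001]
wrist_force: [0.1, 0.2, 0.9]
gripper_width: 0.532
grasp_force: 30.0
[ 2.5000e-01  2.3000e-01  9.9000e-01 -1.0000e-02 -5.0000e-02  0.0000e+00
  1.4163e+02]
```

```bash
python3 -m inch '{"angular":[[0,0,0],[0,0,0],[0,0,0],[0,0,0],[0,0,0]],"dp":[[0,0,0],[0,0,0],[0,0,0],[0,0,0],[0,0,0]],"gripper":[-0.1,-0.15,-0.25,-0.4,-0.6]}'
python3 -m inch '{"angular":[[0,0,0],[0,0,0],[0,0,0],[0,0,0]],"dp":[[0,0,0],[0,0,0],[0,0,0],[0,0,0]],"gripper":[-0.6,-0.6,-0.6,-0.6]}'
python3 -c "
from h import *
c=eyes.calibration('wrist');w=eyes.snapshot('wrist')[:,:,::-1];np.save('w8.npy',c,allow_pickle=True);cv2.imwrite('pics/w8.png',w)
rel([0,0,0],5.5)
i=w.astype(int);cc=blob((i.min(2)>110),(320,150));print(cc.min(0),cc.max(0))
R=cv2.minAreaRect(cc.astype(np.float32));print(R)"
```

```text
time: 23.75
ee_pos: [562.5, 177.3, 141.7]
ee_rot: [0.999, 0.048, -0.0, -0.001]
wrist_force: [-0.2, 0.2, 1.3]
gripper_width: 0.759
grasp_force: 0.0
time: 24.25
ee_pos: [562.6, 177.3, 141.8]
ee_rot: [0.999, 0.048, -0.0, -0.001]
wrist_force: [0.4, 0.7, -0.9]
gripper_width: 0.8
grasp_force: 0.0
t 24.3 pos [562.6 177.3 141.8] w 0.8 F [ 0.41  0.02 -0.04]
dp [-0.5769  0.1229  0.1416] turn [-0.09 -0.   -0.01]
area 134542
[0 0] [639 268]
((319.5, 133.99996948242188), (267.99993896484375, 638.9998779296875), 90.0)
```

```bash
python3 -m inch '{"angular":[[0,0,0],[0,0,0],[0,0,0],[0,0,0],[0,0,0]],"dp":[[0,0,-0.005],[0,0,-0.015],[0,0,-0.03],[0,0,-0.06],[0,0,-0.1]],"gripper":[-0.6,-0.6,-0.6,-0.6,-0.6]}'
python3 -m inch '{"angular":[[0,0,0],[0,0,0],[0,0,0],[0,0,0],[0,0,0]],"dp":[[-0.02,0.05,-0.02],[-0.04,0.1,-0.02],[-0.06,0.15,-0.02],[-0.08,0.2,-0.02],[-0.1,0.25,-0.02]],"gripper":[-0.6,-0.6,-0.6,-0.6,-0.6]}'
python3 -m inch '{"angular":[[0,0,0],[0,0,0],[0,0,0],[0,0,0],[0,0,0]],"dp":[[0,0.05,0],[0,0.1,0],[0,0.15,0],[0,0.15,0],[0,0.15,0]],"gripper":[-0.6,-0.6,-0.6,-0.6,-0.6]}'
python3 - <<'E'
from h import *
c=eyes.calibration('top');w=eyes.snapshot('top')[:,:,::-1];cv2.imwrite('pics/top9.png',w)
rel([0,0,0],4)
i=w.astype(int);print(w[217,229],w[205,229],w[217,215],w[217,243])
# plate: greenish white like before (R-B>15 & bright)
for th in (120,130):
    m=i.min(2)>th
    u=proj(c,[[603,181,78]])[0].round().astype(int);cc=blob(m,tuple(u));P=ray(c,cc,80);print(th,rect(P))
# jars/model moved?
a=cv2.imread('pics/top0.png').astype(int)
for n,(x,y) in dict(blue=(421,201),orange=(429,231),model=(313,291)).items():
    s=np.s_[y-14:y+15,x-14:x+15];sh,_=cv2.phaseCorrelate(a[s].sum(2).astype(np.float32),i[s].sum(2).astype(np.float32));print(n,np.round(sh,2))
E
```

```text
time: 24.92
ee_pos: [562.2, 177.0, 243.1]
ee_rot: [0.999, 0.048, -0.0, -0.001]
wrist_force: [0.2, 0.1, -0.0]
gripper_width: 0.804
grasp_force: 0.0
time: 25.55
ee_pos: [486.4, -82.9, 262.8]
ee_rot: [0.999, 0.048, 0.001, -0.0]
wrist_force: [1.1, 0.3, -1.0]
gripper_width: 0.802
grasp_force: 0.0
time: 26.18
ee_pos: [501.1, -230.3, 261.8]
ee_rot: [0.999, 0.048, 0.0, -0.001]
wrist_force: [0.3, 1.1, 0.1]
gripper_width: 0.8
grasp_force: 0.0
t 26.23 pos [ 501.2 -229.8  261.7] w 0.8 F [0.28 0.08 0.16]
dp [-0.4768 -0.2764  0.262 ] turn [-0.1  -0.02  1.52]
[151 178 180] [148 178 180] [124 135 140] [133 143 148]
area 1289
120 ((602.79833984375, 179.59976196289062), (109.86441040039062, 72.5572280883789), 5.923229694366455)
area 1138
130 ((602.32373046875, 182.8864288330078), (109.34815979003906, 50.72948455810547), 5.762752056121826)
blue [ 0.53 -0.74]
orange [ 0.36 -1.23]
model [ 0.25 -0.58]
```

```bash
python3 -c "
from rig import order
print(order.job_done())"
```

```text
the job is handed in; nothing more can be done
None
```

I laid the plate flat on the balance pan and released it, about 3 mm off centre by the last top-camera fix; the jars and model showed no clear movement, and the job is handed in at about 26 s (no verdict was returned).

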